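# Present the notched glass scale to the code reader

## Robot

A 6-joint arm with a two-finger parallel gripper is mounted at the origin on a cart in front of the work surface, level with it; the furniture and walls round the work are solid. World frame = base frame: x ahead of the robot, y to its left, z up, the work surface at z = 0. Lengths are in m, angles in degrees, forces in N, time in s.
With the tool pointing down it reaches from about 0.35 to 0.875 m from the base axis. Payload 4.2 kg.
Tool frame: the origin (TCP) lies midway between the tips of the shut fingers; the grasp point (between the pads) lies 19 mm behind it (r.pinch_z is the distance from the TCP to the grasp point, in m); z points along the fingers, y is the line along which they close (so a half turn about z gives the same grasp; the last joint's range is limited). The gripper opens to 87 mm and grips with 3 to 60 N. Pads are 19 mm wide; open, the fingers measure 117 mm over their backs; the gripper's body (75 mm by 190 mm) begins 51 mm behind the grasp point.
Start: joints at [-57.204, 22.042, 0.453, 0, -68.411, -14.817], TCP at [0.193, -0.594, 0.223] pointing down, gripper open.
Joint ranges: [-179.83, 179.83], [-69.29, 118.12], [-61.27, 80.66], [-181.25, 117.63], [-171.15, -9.14], [-177.46, 177.46]. Speed limits (degrees/s): [159.86, 159.86, 180, 180, 180, 180].

## Interface

Orientations are given as a 3x3 rotation matrix whose columns are the frame's x, y, z axes.
In Python, from station import r, imaging, models gives the robot as it stands. The module is installed in compiled form; this text tells all that it offers.
- The arm moves only by the tool apply_moves, never from a script. Its argument "moves" is a list of rows, each a list of 2 entries, a list of its own where there are three numbers: the shift along the tool's x, y, z in m, then the turn about the tool's z in degrees. A call has 1 to 5 rows; each row shifts and turns the commanded pose from where the row before left it, along the tool's axes as they then stand; what a row does not reach is not made up. A row lasts 1/12 s, in which the tool goes at most 41.7 mm and 7.16 degrees, less where a joint would pass 70% of its speed; a pose out of reach is approached as far as the arm can. A call is refused whole if a number of a shift passes 0.0417 or a number of a turn 7.16, either way. A call with a gripper value outside its range is refused whole. "hand" is the finger opening in m, from 0 to 0.087, set as the call begins (left out, the last holds). The fingers move at their own pace and stop on an object; the grip force is fixed at half the most. Time passes only in rows, so rows that do not move let the fingers close. It gives the time, the measured TCP pose, the force, the opening and the grip force at its end, in the units of the state.
- r.sense(): the state, without advancing time (a new reading comes with each control period).
- imaging.capture(name): name is "scene" or "top" or "wrist"; returns a dict with "frame" (400x640x3 uint8, blue, green, red), "intrinsics" (3x3 intrinsics, pixels), "eye" and "orientation" of the camera in the world. Camera axes: x right, y down, z forward; pixel columns grow to the right and rows downward; lengths in m; the calibration is good to about 2 mm. A picture is of the moment at which its call begins. There is no depth.
- r.finish_job(): hands the job in; it is judged then, once.
Trained networks look in a picture, given as the dict that the camera call returned (one of the last four; its "shot" number tells which), for a name from the list of things; names that differ only in an ending like _2 or _b are one class to them, and where a whole thing is asked for, a point or a joint stands for the part that bears it (a point fixed in the world has none). Each returns a list of dicts, best first, with "confidence" (0 to 1); they miss things now and then, are a little off and sometimes report something else, mostly with a low value. They report only what shows in the picture. A call takes as long as a camera call. They do not tell look-alikes from the thing itself.
- models.cut_out(picture, target): "region" (400x640 bool, what is visible of it) and "extent" ([left, top, width, height] as shares, 0 to 1, of the picture: columns of its width, rows of its height, round what is visible of it).
- models.place_of(picture, target): "at" ([column, row] as shares, 0 to 1, of the picture: columns of its width, rows of its height: a listed point, or the origin of a listed thing).
The state is a dict: "time_s": time; "joints": joint angles; "joint_velocities": joint speeds; "effort": joint torques, N m; "tcp_pos": TCP position; "ee_rot": TCP orientation; "wrist_force": force on the tool from outside, world axes, zero at the start; "moment": the same for the moment, N m; "gripper_width": opening from 0.0 (shut) to 1.0 (fully open); "gripper_force": force on a finger pad.
Only numpy, scipy, OpenCV 4.12 (cv2) and the standard library are available. Lean on these libraries where they do the work, as an engineer would, in place of code of your own. Each camera call takes 0.05 s, during which the arm holds its last target. There are 200 camera calls.

## Task

Two glass plates lie on the small tray; one has a small square notch cut out of a corner, which marks its frosted, labelled end. Pick that one up by its clear half and present it to the fixed code reader: level, label up, frosted end pointing straight at the reader, with the centre of the label on the reading point in front of and below the window, and finish while still holding it there, steady. Touch the reader with nothing, and leave the plate without a notch and the other things on the table where they are.

Things in the scene. Friction and masses are not known exactly. Their poses are not given: they have to be found in the camera images.
- slide: notched glass plate 96 (x) by 40 (y) by 8 mm (z), 80 g, origin at its centre; lies label up on a pad of the tray, centre 24 mm above the table. Frosted white end: x -48 to -16 mm, with a 10x10 mm notch in its corner (-x, +y); the rest is clear glass with a fine scale. Label on the +z face. From above, frosted end pointing away from you, the notch is at the far right
- label (a point): centre of the 20x24 mm label with a square code, at (-29, -3, +4.4) mm in the slide's frame; +z points out of the label
- notch (a point): middle of the notch, at (-43, +15, 0) mm in the slide's frame
- blank: the other plate, same 96x40x8 mm and also frosted at its -x end, but with four square corners and no label; origin at its centre. Stays on the tray
- rack: fixed dark steel tray, base 116x120x6 mm, with two raised pads along its x at y = -36 and +36 mm, each 92x24 mm, top 20 mm above the table, so that a plate overhangs its pad by 8 mm along both long edges. Steel end stops 4 mm above the pads at x = +-52 mm. Either pad may hold the slide; the plates' x is along the tray's +x within 2 degrees. Origin under the base's centre; almost any yaw
- reader: fixed code reader: base 90x90x12 mm, post and black head, about 0.28 m tall in all; origin under the centre of the base. It faces its own -x; the head looks forward and down at 45 degrees. The window is at (-31, 0, 221) mm in its frame
- read_point (a point): the reading point in free air, 130 mm from the window down its 45 degree line of sight, at (-122, 0, 130) mm in the reader's frame, with the reader's axes: +x level towards the reader, y level along the window, z up. The label's centre belongs here, the slide level, its -x (frosted end) along this +x
- cylinder_square: bystander, leave alone: small black-topped steel cylinder, 38 mm diameter, 80 mm tall; origin under its centre
- white_jar: bystander, leave alone: white screw-top jar, 48 mm diameter, 62 mm tall; origin under its centre
- indenter_case: bystander, leave alone: small closed blue case, 37x56x23 mm; origin under its centre
- v_block_2: bystander, leave alone: steel V-block, 42x50x40 mm; origin under its centre
Mind the look-alikes: they are no part of the job. What is shaped like the slide but turquoise is not meant. What is shaped like the blank but green is not meant.

How it is judged:
By the outcome, as a careful person would: the job done as asked, in the order asked, and still so for the second after the job is handed in, while the arm keeps its last pose, push and grip.
It also fails if it takes over 42 s, if anything falls off the work surface, if the arm or the gripper's body presses on something with over 40 N, if the wrist force passes 120 N, or if a joint passes its speed limit or range.

## Working session

There is one attempt and no reset: what is moved stays moved. The work goes in short steps, Python scripts to look and compute and a tool call to move; the robot and the scene stay as the last step left them, time stands still between calls to the robot, and variables do not carry over. Pictures are saved under pics/ and viewed, at most 10 in all, crops included, and the job is handed in when it is done.

Besides the shell and the picture viewer there is one more tool, called after "Emit:" as name(argument=value, ...), one argument or row to a line, values as JSON. apply_moves: Moves the arm, as the interface text tells. Its arguments: {"type":"object","properties":{"moves":{"type":"array"},"hand":{"type":"number"}},"required":["moves"]}

```bash
mkdir -p pics; cat > h.py <<'E'
import numpy as np, cv2
from station import r, imaging, models
def ray(p,uv):
    K=np.array(p["intrinsics"]);d=np.array(p["orientation"])@np.linalg.inv(K)@np.array([uv[0],uv[1],1.]);return np.array(p["eye"]),d
def at_z(p,uv,z):
    e,d=ray(p,uv);return e+d*(z-e[2])/d[2]
def proj(p,X):
    K=np.array(p["intrinsics"]);c=np.array(p["orientation"]).T@(np.array(X)-np.array(p["eye"]));q=K@c;return q[:2]/q[2]
def place(p,t):
    return [(np.array(o["at"])*[640,400],round(o["confidence"],2)) for o in models.place_of(p,t)]
E
python3 - <<'E'
from h import *
np.set_printoptions(precision=4,suppress=True)
Z=dict(slide=.024,label=.0284,notch=.024,blank=.024,rack=0,reader=0,cylinder_square=0,white_jar=0,indenter_case=0,v_block_2=0)
ims=[]
for n in("scene","top"):
    p=imaging.capture(n);ims.append(p["frame"]);cv2.imwrite(f"pics/{n}0.png",p["frame"])
    print(n,p["eye"],p["intrinsics"][0])
    for t,z in Z.items():
        print(t,[(uv.round(1),c,at_z(p,uv,z)[:2]) for uv,c in place(p,t)[:3]])
E
```

```text
scene [0.1483 0.7577 0.6474] [367.7396   0.     320.3269]
slide [(array([338.2, 248.7]), 0.75, array([0.514 , 0.1232])), (array([309. , 289.9]), 0.64, array([0.4953, 0.281 ]))]
label [(array([313.1, 300.2]), 0.57, array([0.4683, 0.3039])), (array([341.8, 242. ]), 0.56, array([0.5175, 0.0993]))]
notch [(array([352.3, 241.9]), 0.89, array([0.4971, 0.0789])), (array([309. , 307.3]), 0.65, array([0.4667, 0.3217]))]
blank [(array([360.7, 260.5]), 0.91, array([0.4443, 0.1303]))]
rack [(array([351.5, 259.5]), 0.74, array([0.4773, 0.1161]))]
reader [(array([346.2, 185.6]), 0.82, array([ 0.6775, -0.2006]))]
cylinder_square [(array([365. , 218.5]), 0.64, array([ 0.5328, -0.0642]))]
white_jar [(array([410.2, 180.2]), 0.56, array([ 0.5079, -0.3583]))]
indenter_case [(array([424. , 202.7]), 0.64, array([ 0.4159, -0.2459]))]
v_block_2 [(array([259.4, 316.9]), 0.55, array([0.5534, 0.386 ])), (array([422.8, 202.8]), 0.42, array([ 0.4189, -0.2431]))]
top [0.4392 0.0213 1.3973] [489.8432   0.     324.8958]
slide [(array([285.6, 235. ]), 0.95, array([0.5136, 0.1359])), (array([237.4, 234.4]), 0.86, arr
[... 260 characters left out ...]
(array([199.8, 219.4]), 0.44, array([0.5589, 0.3777]))]
blank [(array([366.7, 132. ]), 0.94, array([ 0.8079, -0.096 ])), (array([289.3, 261.1]), 0.68, array([0.4408, 0.1254]))]
rack [(array([291.6, 246.9]), 0.64, array([0.481 , 0.1208]))]
reader [(array([401.1, 178.8]), 0.93, array([ 0.6751, -0.1951]))]
cylinder_square [(array([356.9, 227.1]), 0.43, array([ 0.5363, -0.0656]))]
white_jar [(array([289.8, 247.3]), 0.57, array([0.4798, 0.1259])), (array([455.6, 239. ]), 0.56, array([ 0.5006, -0.3458]))]
indenter_case [(array([416.3, 267.1]), 0.61, array([ 0.422 , -0.2319]))]
v_block_2 [(array([200.2, 222.1]), 0.64, array([0.5531, 0.3826])), (array([301.9, 238.5]), 0.23, array([0.5047, 0.0915]))]
```

```bash
python3 - <<'E'
import cv2
a=cv2.imread("pics/top0.png")[90:310,170:490]
cv2.imwrite("pics/t1.png",cv2.resize(a,None,fx=2.5,fy=2.5,interpolation=cv2.INTER_CUBIC))
a=cv2.imread("pics/scene0.png")[90:360,220:500]
cv2.imwrite("pics/s1.png",cv2.resize(a,None,fx=2.2,fy=2.2,interpolation=cv2.INTER_CUBIC))
E
```

```text
(no output)
```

View pics/t1.png

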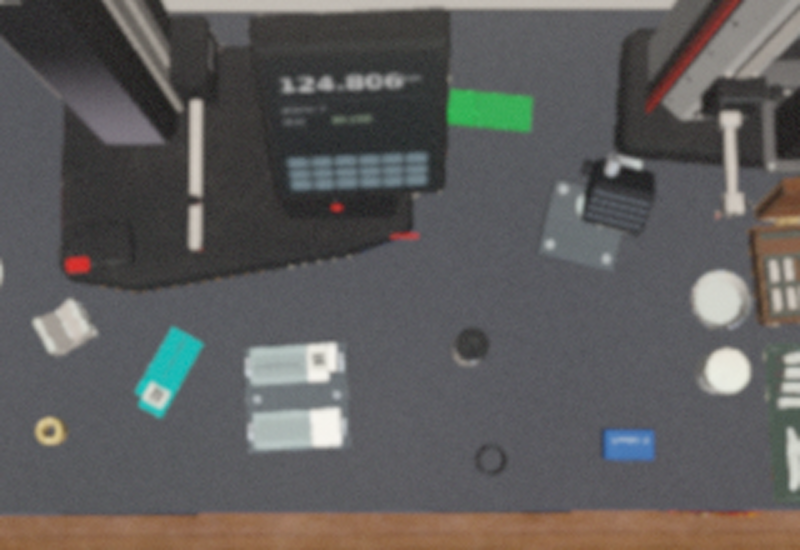

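View pics/s1.png

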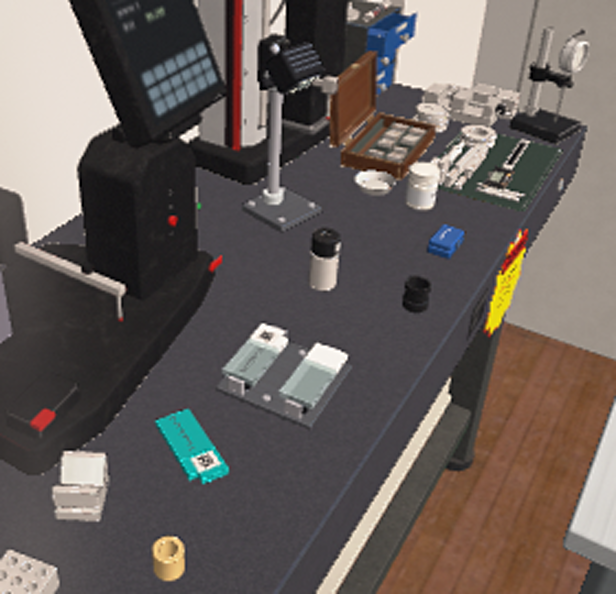

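The top view shows the notched, coded slide on the upper pad, with its frosted end to the right at crop (322,362). The blank sits below it, and the reader base is at crop (582,225) with its head at (620,195). Next I'll measure the yaws.

```bash
python3 - <<'E'
from h import *
np.set_printoptions(precision=4,suppress=True)
p=imaging.capture("top")
for t,z in(("slide",.026),("blank",.026),("rack",.01)):
    for o in models.cut_out(p,t)[:2]:
        ys,xs=np.nonzero(o["region"])
        if len(xs)<20: continue
        P=np.array([at_z(p,(x,y),z)[:2] for x,y in zip(xs,ys)],np.float32)
        print(t,round(o["confidence"],2),cv2.minAreaRect(P*1000))
c=np.array([.676,-.197])
print("post top proj crop",[(proj(p,[*c,h])-[170,90])*2.5 for h in(0,.221,.25)])
for yaw in range(0,360,30):
    a=np.radians(yaw);w=c+.031*-np.array([np.cos(a),np.sin(a)])
    print(yaw,(proj(p,[*w,.221])-[170,90])*2.5)
# base corners from top crop -> world z=.012
for q in((562,180),(541,255),(612,270)): print(q,at_z(p,np.array(q)/2.5+[170,90],.012)[:2])
s=r.sense();print(s["time_s"],s["tcp_pos"],s["ee_rot"],r.pinch_z)
w=imaging.capture("wrist");print(w["eye"],w["orientation"])
a=p["frame"][140:210,375:445]
cv2.imwrite("pics/m.png",np.hstack([cv2.resize(a,(400,400),interpolation=2),cv2.resize(w["frame"],(400,250)) if 0 else cv2.copyMakeBorder(cv2.resize(w["frame"],(400,250)),0,150,0,0,0)]))
E
```

```text
slide 0.72 ((513.670654296875, 133.41905212402344), (40.06320571899414, 94.16569519042969), 3.7401976585388184)
slide 0.67 ((505.3233642578125, 274.7222595214844), (40.33240509033203, 93.44927978515625), 60.73647689819336)
blank 0.94 ((803.5501708984375, -90.93568420410156), (93.80680084228516, 41.81122970581055), 84.30010223388672)
blank 0.64 ((441.2704162597656, 129.9586181640625), (42.60900115966797, 95.22110748291016), 5.352224349975586)
rack 0.74 ((475.8628234863281, 129.8710174560547), (115.57630157470703, 114.93568420410156), 3.4937121868133545)
post top proj crop [array([579.3781, 221.2209]), array([613.8087, 183.1375]), array([619.2876, 177.0773])]
0 [614.7034 214.4496]
30 [630.5102 210.143 ]
60 [641.8108 198.5949]
90 [645.5774 182.9357]
120 [640.8326 167.3794]
150 [628.8791 156.0769]
180 [612.9196 152.021 ]
210 [597.1989 156.2802]
240 [585.898  167.7304]
270 [582.0449 183.3393]
300 [586.7036 198.943 ]
330 [598.6575 210.3433]
(562, 180) [ 0.7221 -0.1763]
(541, 255) [ 0.6352 -0.1504]
(612, 270) [ 0.6174 -0.2309]
1.3 [ 0.193  -0.5944  0.2225] [[-0.9512 -0.3087 -0.    ]
 [-0.3087  0.9512  0.    ]
 [-0.      0.     -1.    ]] 0.0187
[ 0.1172 -0.6191  0.3846] [[-0.3076  0.9105  0.2764]
 [ 0.9515  0.2944  0.0891]
 [-0.0003  0.2904 -0.9569]]
```

View pics/m.png

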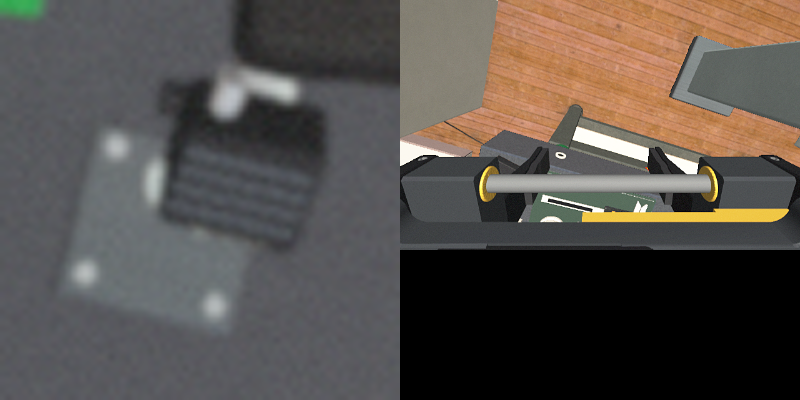

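The reader's head faces the robot, down in the image. The base screws at (116,147), (84,273) and (214,306) give a yaw of about -14.2°. I'll move over the slide now.

Emit:
apply_moves(
  moves=[
    [[-0.0267,0.0306,0],0],
    [[-0.0267,0.0306,0],0],
    [[-0.0267,0.0306,0],0],
    [[-0.0267,0.0306,0],0],
    [[-0.0267,0.0306,0],0],
  ],
  hand=0.058,
)

```text
time_s: 1.77
tcp_pos: [0.273, -0.4061, 0.2226]
ee_rot: [[-0.951, -0.308, 0.0], [-0.308, 0.951, -0.0], [-0.0, -0.0, -1.0]]
wrist_force: [0.9, 0.3, 0.9]
gripper_width: 0.723
gripper_force: 0.0
```

Emit:
apply_moves(
  moves=[
    [[-0.0267,0.0306,0],0],
    [[-0.0267,0.0306,0],0],
    [[-0.0267,0.0306,0],0],
    [[-0.0267,0.0306,0],0],
    [[-0.0267,0.0306,0],0],
  ],
)

```text
time_s: 2.18
tcp_pos: [0.3528, -0.2192, 0.223]
ee_rot: [[-0.951, -0.309, 0.001], [-0.309, 0.951, -0.0], [-0.001, -0.001, -1.0]]
wrist_force: [1.3, 0.2, 0.4]
gripper_width: 0.669
gripper_force: 0.0
```

Emit:
apply_moves(
  moves=[
    [[-0.0267,0.0306,0],0],
    [[-0.0267,0.0306,0],0],
    [[-0.0267,0.0306,0],0],
    [[-0.0267,0.0306,0],0],
    [[-0.0267,0.0306,0],0],
  ],
)

```text
time_s: 2.6
tcp_pos: [0.4325, -0.0322, 0.2231]
ee_rot: [[-0.951, -0.309, 0.001], [-0.309, 0.951, 0.0], [-0.001, -0.0, -1.0]]
wrist_force: [-0.0, -1.1, 0.1]
gripper_width: 0.664
gripper_force: 0.0
```

```bash
python3 - <<'E'
from h import *
np.set_printoptions(precision=4,suppress=True)
s=r.sense();print(s["time_s"],s["tcp_pos"],s["joints"],s["ee_rot"],s["gripper_width"])
p=imaging.capture("top")
A=.375;B=.140
q=lambda u,v:at_z(p,np.array([u,v])/400*70+[375,140],.012)[:2]
a,b,c=q(116,147),q(84,273),q(214,306);print((a+c)/2,a-b,b-c,np.degrees(np.arctan2(*(a-b)[::-1])),np.degrees(np.arctan2(*(b-c)[::-1])))
w=imaging.capture("wrist");cv2.imwrite("pics/w1.png",w["frame"])
for t,z in(("reader",0),("slide",.024)):print(t,[(uv,c,at_z(w,uv,z)) for uv,c in place(w,t)])
E
```

```text
2.6 [ 0.4325 -0.0322  0.2231] [ 17.3747   2.9262 -24.6418   0.0125 -62.351  -89.3642] [[-0.951  -0.3093  0.0014]
 [-0.3093  0.951   0.0002]
 [-0.0014 -0.0002 -1.    ]] 0.6638470976082171
[ 0.6707 -0.201 ] [ 0.0639 -0.0175] [0.0171 0.0645] -15.284046849704174 75.18609886960722
reader []
slide [(array([419.328, 266.2  ]), 0.83, array([0.5091, 0.1293, 0.024 ])), (array([395.904, 266.6  ]), 0.17, array([0.5187, 0.1019, 0.024 ]))]
```

Emit:
apply_moves(
  moves=[
    [[-0.0267,0.0306,0],-7.1],
    [[-0.0224,0.0338,0],-7.1],
    [[-0.018,0.0364,0],-7.1],
    [[-0.0134,0.0383,0],-7.1],
    [[-0.0085,0.0397,0],-7.1],
  ],
)

```text
time_s: 3.22
tcp_pos: [0.4138, 0.156, 0.2224]
ee_rot: [[-0.593, -0.805, 0.0], [-0.805, 0.593, -0.0], [-0.0, -0.001, -1.0]]
wrist_force: [0.0, 0.7, -0.0]
gripper_width: 0.667
gripper_force: 0.0
```

Emit:
apply_moves(
  moves=[
    [[0,0,0],-7.1],
    [[0,0,0],-7.1],
    [[0,0,0],-7.1],
    [[0,0,0],-7.1],
    [[0,0,0],-7.1],
  ],
)

```text
time_s: 3.63
tcp_pos: [0.4131, 0.1538, 0.2226]
ee_rot: [[-0.014, -1.0, -0.0], [-1.0, 0.014, -0.0], [0.0, 0.0, -1.0]]
wrist_force: [-0.4, -0.6, 0.4]
gripper_width: 0.666
gripper_force: 0.0
```

Emit:
apply_moves(
  moves=[
    [[0,0,0],-7.1],
    [[0,0,0],-7.1],
    [[0,0,0],-7.1],
    [[0,0,0],-7.1],
    [[0,0,0],-7.1],
  ],
)

```text
time_s: 4.05
tcp_pos: [0.4132, 0.1535, 0.2226]
ee_rot: [[0.569, -0.822, -0.0], [-0.822, -0.569, -0.0], [0.0, 0.0, -1.0]]
wrist_force: [-0.6, -0.4, 0.1]
gripper_width: 0.669
gripper_force: 0.0
```

Emit:
apply_moves(
  moves=[
    [[0,0,0],-7.1],
    [[0,0,0],-7.1],
    [[0,0,0],-7.1],
    [[0,0,0],-7.1],
    [[0,0,0],-7.1],
  ],
)

```text
time_s: 4.47
tcp_pos: [0.4132, 0.1535, 0.2226]
ee_rot: [[0.941, -0.339, -0.0], [-0.339, -0.941, -0.0], [-0.0, 0.0, -1.0]]
wrist_force: [1.0, 1.1, -0.1]
gripper_width: 0.667
gripper_force: 0.0
```

Emit:
apply_moves(
  moves=[
    [[0,0,0],-7.1],
    [[0,0,0],-7.1],
    [[0,0,0],-7.1],
    [[0,0,0],-7.1],
    [[0,0,0],-7.1],
  ],
)

```text
time_s: 4.88
tcp_pos: [0.4132, 0.1535, 0.2226]
ee_rot: [[0.963, 0.27, -0.0], [0.27, -0.963, -0.0], [-0.0, 0.0, -1.0]]
wrist_force: [-0.7, 0.2, -0.7]
gripper_width: 0.667
gripper_force: 0.0
```

Emit:
apply_moves(
  moves=[
    [[0,0,0],-7.1],
    [[0,0,0],-7.1],
    [[0,0,0],-7.1],
    [[0,0,0],-7.1],
    [[0,0,0],-7.1],
  ],
)

```text
time_s: 5.3
tcp_pos: [0.4132, 0.1535, 0.2226]
ee_rot: [[0.627, 0.779, -0.0], [0.779, -0.627, -0.0], [-0.0, -0.0, -1.0]]
wrist_force: [-0.5, -0.6, 0.4]
gripper_width: 0.666
gripper_force: 0.0
```

Emit:
apply_moves(
  moves=[
    [[0,0,0],-7.1],
    [[0,0,0],-7.1],
    [[0,0,0],-7.1],
    [[0,0,0],-7.1],
    [[0,0,0],-7.1],
  ],
)

```text
time_s: 5.72
tcp_pos: [0.4132, 0.1535, 0.2226]
ee_rot: [[0.058, 0.998, -0.0], [0.998, -0.058, -0.0], [-0.0, -0.0, -1.0]]
wrist_force: [-0.1, 1.0, -0.9]
gripper_width: 0.672
gripper_force: 0.0
```

Emit:
apply_moves(
  moves=[
    [[0,0,0],-7.1],
    [[0,0,0],0],
  ],
)

```text
time_s: 5.88
tcp_pos: [0.4132, 0.1537, 0.2226]
ee_rot: [[-0.062, 0.998, -0.0], [0.998, 0.062, -0.0], [-0.0, -0.0, -1.0]]
wrist_force: [0.2, 0.3, -0.2]
gripper_width: 0.661
gripper_force: 0.0
```

```bash
python3 - <<'E'
from h import *
np.set_printoptions(precision=4,suppress=True)
s=r.sense();print(s["time_s"],s["tcp_pos"],s["joints"],s["ee_rot"],s["gripper_width"])
w=imaging.capture("wrist");cv2.imwrite("pics/w2.png",w["frame"])
print(w["eye"])
for t,z in(("slide",.024),("label",.0284),("notch",.024),("blank",.024),("rack",0)):print(t,[(uv,c,at_z(w,uv,z)[:2]) for uv,c in place(w,t)[:3]])
for o in models.cut_out(w,"slide")[:2]:
    ys,xs=np.nonzero(o["region"]);P=np.array([at_z(w,(x,y),.028)[:2] for x,y in zip(xs,ys)],np.float32)
    print(round(o["confidence"],2),cv2.minAreaRect(P*1000))
E
```

```text
5.8833 [0.4132 0.1537 0.2226] [ 41.6507   3.7562 -23.8119  -0.005  -62.4435 141.9018] [[-0.0619  0.9981 -0.0002]
 [ 0.9981  0.0619 -0.0001]
 [-0.0001 -0.0002 -1.    ]] 0.6605026556094659
[0.4086 0.2336 0.3847]
slide [(array([411.52,  62.92]), 0.9, array([0.5029, 0.2761])), (array([400.512, 196.4  ]), 0.74, array([0.5109, 0.1331]))]
label [(array([388.224,  49.88 ]), 0.92, array([0.4766, 0.2862])), (array([404.096, 222.6  ]), 0.58, array([0.5182, 0.1028]))]
notch [(array([385.408,  26.2  ]), 0.65, array([0.4719, 0.3083])), (array([387.392, 231.6  ]), 0.58, array([0.5012, 0.0885]))]
blank [(array([337.472, 200.32 ]), 0.87, array([0.4385, 0.1239]))]
rack [(array([366.08, 193.4 ]), 0.56, array([0.4749, 0.1277]))]
0.82 ((511.48876953125, 131.81211853027344), (41.64871597290039, 95.71440124511719), 3.45076060295105)
0.65 ((500.2212219238281, 273.1379699707031), (39.10136032104492, 91.84921264648438), 60.690513610839844)
```

View pics/w2.png

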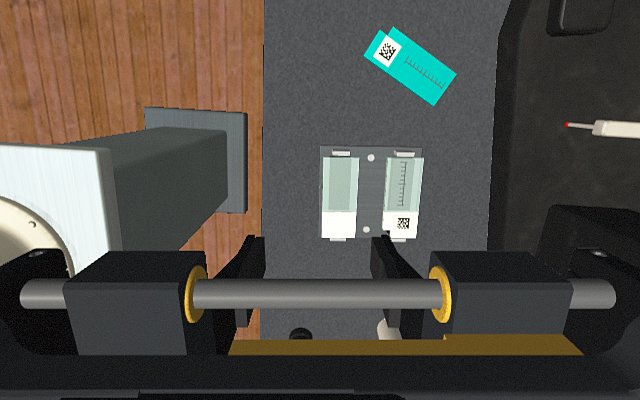

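The slide is on the right-hand pad at about (403,198), with its frosted, coded end at (403,224) and the notch at (387,232). The TCP sits 0.1 m short in x because of a sign slip in my rotated rows, so I'll correct that and come down partway.

Emit:
apply_moves(
  moves=[
    [[-0.0024,0.0326,0],0],
    [[-0.0024,0.0326,0],0],
    [[-0.0025,0.0326,0],0],
    [[0,0,0.04],0],
    [[0,0,0.04],0],
  ],
)

```text
time_s: 6.65
tcp_pos: [0.5147, 0.1552, 0.1433]
ee_rot: [[-0.06, 0.998, 0.006], [0.998, 0.06, 0.004], [0.003, 0.006, -1.0]]
wrist_force: [-0.4, 0.3, -2.1]
gripper_width: 0.667
gripper_force: 0.0
```

Emit:
apply_moves(
  moves=[
    [[0,0,0.02],0],
    [[0,0,0],0],
  ],
)

```text
time_s: 6.82
tcp_pos: [0.508, 0.1522, 0.1173]
ee_rot: [[-0.06, 0.998, -0.01], [0.998, 0.06, -0.005], [-0.005, -0.011, -1.0]]
wrist_force: [-0.7, 0.3, 0.0]
gripper_width: 0.661
gripper_force: 0.0
```

```bash
python3 - <<'E'
from h import *
np.set_printoptions(precision=4,suppress=True)
s=r.sense();print(s["time_s"],s["tcp_pos"],s["ee_rot"])
w=imaging.capture("wrist");cv2.imwrite("pics/w3.png",w["frame"])
for t,z in(("slide",.024),("label",.0284),("blank",.024),("rack",0)):print(t,[(uv,c,at_z(w,uv,z)[:2]) for uv,c in place(w,t)[:3]])
for o in models.cut_out(w,"slide")[:2]:
    ys,xs=np.nonzero(o["region"]);P=np.array([at_z(w,(x,y),.028)[:2] for x,y in zip(xs,ys)],np.float32)
    print(round(o["confidence"],2),cv2.minAreaRect(P*1000))
E
```

```text
6.8167 [0.508  0.1522 0.1173] [[-0.0605  0.9981 -0.0104]
 [ 0.9982  0.0604 -0.0055]
 [-0.0049 -0.0107 -0.9999]]
slide [(array([328.32,  40.28]), 0.91, array([0.5079, 0.2729])), (array([321.024, 225.6  ]), 0.62, array([0.5116, 0.1309]))]
label [(array([289.088,  16.6  ]), 0.86, array([0.4799, 0.2855])), (array([324.992, 258.4  ]), 0.56, array([0.5167, 0.1028]))]
blank [(array([236.224, 224.52 ]), 0.86, array([0.4401, 0.1273]))]
rack []
0.78 ((512.0951538085938, 131.85183715820312), (40.0672492980957, 97.00984954833984), 3.6676783561706543)
0.6 ((505.5730895996094, 272.7951965332031), (37.303802490234375, 88.70289611816406), 60.890682220458984)
```

View pics/w3.png

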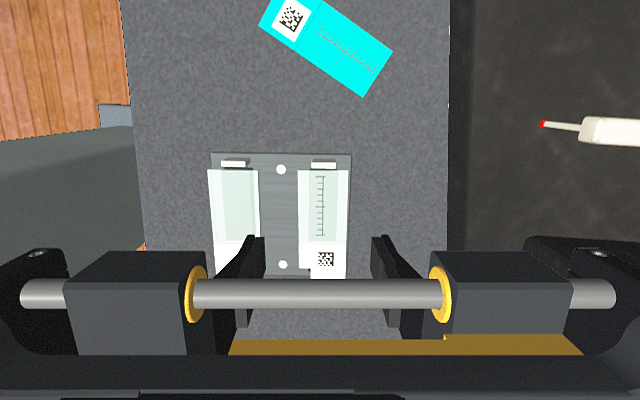

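The slide sits centred between the fingers at about (322,225), and the arm is still settling from the last move. I'll descend gently.

Emit:
apply_moves(
  moves=[
    [[0,0,0.02],0],
    [[0,0,0.02],0],
    [[0,0,0.015],0],
    [[0,0,0.005],0],
    [[0,0,0],0],
  ],
)

```text
time_s: 7.53
tcp_pos: [0.5111, 0.1541, 0.0625]
ee_rot: [[-0.063, 0.998, -0.0], [0.998, 0.063, -0.0], [-0.0, -0.0, -1.0]]
wrist_force: [-0.3, -0.1, -0.0]
gripper_width: 0.669
gripper_force: 0.0
```

Emit:
apply_moves(
  moves=[
    [[0,0,0],0],
    [[0,0,0],0],
  ],
)

```text
time_s: 7.7
tcp_pos: [0.5123, 0.1547, 0.0641]
ee_rot: [[-0.063, 0.998, 0.003], [0.998, 0.063, 0.002], [0.001, 0.003, -1.0]]
wrist_force: [-0.8, 0.1, -0.7]
gripper_width: 0.667
gripper_force: 0.0
```

Emit:
apply_moves(
  moves=[
    [[0,0,0.012],0],
    [[0,0,0.012],0],
    [[0,0,0.012],0],
    [[0,0,0.01],0],
    [[0,0,0.004],0],
  ],
)

```text
time_s: 8.12
tcp_pos: [0.5112, 0.154, 0.0121]
ee_rot: [[-0.062, 0.998, -0.0], [0.998, 0.062, -0.0], [-0.0, -0.0, -1.0]]
wrist_force: [-0.4, 0.3, 0.3]
gripper_width: 0.667
gripper_force: 0.0
```

Emit:
apply_moves(
  moves=[
    [[0,0,0.0025],0],
    [[0,0,0],0],
    [[0,0,0],0],
  ],
)

```text
time_s: 8.37
tcp_pos: [0.5117, 0.1543, 0.0106]
ee_rot: [[-0.063, 0.998, 0.001], [0.998, 0.063, 0.0], [0.0, 0.001, -1.0]]
wrist_force: [-0.8, 0.6, -0.4]
gripper_width: 0.67
gripper_force: 0.0
```

```bash
python3 - <<'E'
from h import *
w=imaging.capture("wrist");t=imaging.capture("top")["frame"][210:290,240:340]
cv2.imwrite("pics/g1.png",np.hstack([w["frame"][100:400,100:500],cv2.resize(t,(375,300),interpolation=2)]))
print(r.sense()["tcp_pos"])
E
```

```text
[0.51172409 0.15435315 0.01068785]
```

View pics/g1.png

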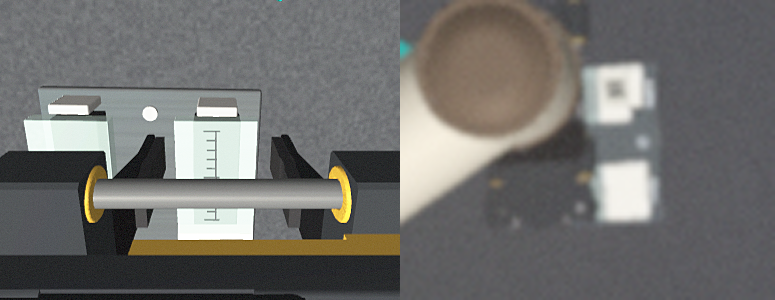

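The fingers straddle the slide evenly (its edges are at columns 175 and 257) and are clear of the blank. I'll close them.

Emit:
apply_moves(
  moves=[
    [[0,0,0],0],
    [[0,0,0],0],
    [[0,0,0],0],
    [[0,0,0],0],
    [[0,0,0],0],
  ],
  hand=0.02,
)

```text
time_s: 8.88
tcp_pos: [0.5113, 0.1542, 0.0102]
ee_rot: [[-0.063, 0.998, 0.0], [0.998, 0.063, 0.0], [0.0, 0.0, -1.0]]
wrist_force: [0.2, 0.5, 1.4]
gripper_width: 0.454
gripper_force: 30.0
```

Emit:
apply_moves(
  moves=[
    [[0,0,0],0],
    [[0,0,0],0],
    [[0,0,-0.005],0],
    [[0,0,-0.01],0],
    [[0,0,-0.015],0],
  ],
)

```text
time_s: 9.3
tcp_pos: [0.5103, 0.1535, 0.0397]
ee_rot: [[-0.062, 0.998, -0.003], [0.998, 0.062, -0.002], [-0.001, -0.003, -1.0]]
wrist_force: [-0.2, -0.1, -0.7]
gripper_width: 0.458
gripper_force: 30.0
```

Emit:
apply_moves(
  moves=[
    [[0,0,-0.03],0],
    [[0,0,-0.035],0],
    [[0,0,-0.035],0],
    [[0,0,-0.02],0],
    [[0,0,0],0],
  ],
)

```text
time_s: 9.72
tcp_pos: [0.5142, 0.1556, 0.1664]
ee_rot: [[-0.063, 0.998, 0.011], [0.998, 0.063, 0.006], [0.005, 0.011, -1.0]]
wrist_force: [1.0, 0.2, -0.6]
gripper_width: 0.453
gripper_force: 30.0
```

```bash
python3 - <<'E'
from h import *
s=r.sense();print(s["time_s"],s["tcp_pos"],s["joints"],s["ee_rot"],s["gripper_width"],s["gripper_force"])
w=imaging.capture("wrist");t=imaging.capture("scene")["frame"][140:320,220:460]
cv2.imwrite("pics/g2.png",np.hstack([w["frame"][100:400,100:500],cv2.resize(t,(400,300),interpolation=2)]))
E
```

```text
9.7167 [0.51420144 0.15555997 0.16643736] [ 3.41873400e+01  1.60221163e+01 -1.71705136e+01  1.01436382e-01
 -5.61137386e+01  1.49394998e+02] [[-0.06348559  0.99792388  0.01084043]
 [ 0.99797079  0.06342789  0.00558696]
 [ 0.00488777  0.01117313 -0.99992563]] 0.4526631386819612 29.981671571731567
```

View pics/g2.png

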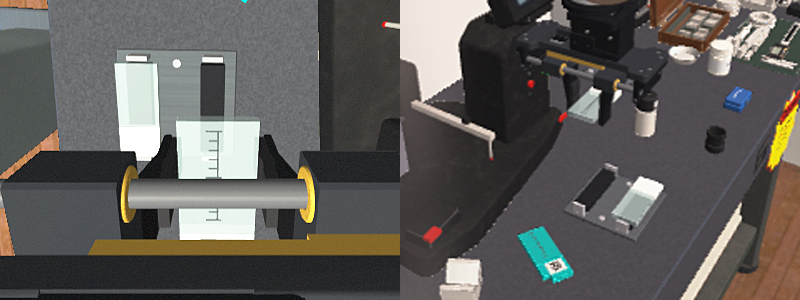

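I have the slide: its pad is empty and the blank is still in place. Next I'll move, keeping this orientation, to where the wrist camera can see the reader base from the side.

Emit:
apply_moves(
  moves=[
    [[-0.0389,-0.0086,-0.004],0],
    [[-0.0389,-0.0086,-0.004],0],
    [[-0.0389,-0.0086,-0.004],0],
    [[-0.0389,-0.0086,-0.004],0],
    [[-0.0389,-0.0086,-0.004],0],
  ],
)

```text
time_s: 10.23
tcp_pos: [0.4785, -0.0444, 0.1786]
ee_rot: [[-0.063, 0.998, -0.004], [0.998, 0.063, -0.0], [-0.0, -0.004, -1.0]]
wrist_force: [1.2, 0.2, -2.4]
gripper_width: 0.455
gripper_force: 30.0
```

Emit:
apply_moves(
  moves=[
    [[-0.0389,-0.0086,-0.004],0],
    [[-0.0389,-0.0086,-0.004],0],
    [[-0.0389,-0.0086,-0.004],0],
    [[-0.0389,-0.0086,-0.004],0],
    [[-0.0389,-0.0086,-0.004],0],
  ],
)

```text
time_s: 10.65
tcp_pos: [0.4426, -0.1899, 0.1978]
ee_rot: [[0.004, 1.0, 0.001], [0.997, -0.004, -0.083], [-0.083, 0.001, -0.997]]
wrist_force: [0.5, -0.7, -1.3]
gripper_width: 0.455
gripper_force: 30.0
```

Emit:
apply_moves(
  moves=[
    [[0,0,0],0],
    [[0,0,0],0],
    [[0,0,0],0],
    [[0,0,0],0],
    [[0,0,0],0],
  ],
)

```text
time_s: 11.07
tcp_pos: [0.4447, -0.1879, 0.199]
ee_rot: [[0.001, 1.0, 0.005], [0.997, -0.0, -0.082], [-0.082, 0.005, -0.997]]
wrist_force: [0.2, -0.5, -0.5]
gripper_width: 0.455
gripper_force: 30.0
```

```bash
python3 - <<'E'
from h import *
np.set_printoptions(precision=4,suppress=True)
s=r.sense();print(s["time_s"],s["tcp_pos"],s["joints"],s["gripper_width"])
w=imaging.capture("wrist");cv2.imwrite("pics/w5.png",w["frame"])
import pickle;pickle.dump({k:w[k] for k in("intrinsics","eye","orientation")},open("w5.pkl","wb"))
for t in("reader",):print(t,[(uv,c,at_z(w,uv,0)[:2]) for uv,c in place(w,t)[:3]])
E
```

```text
11.0667 [ 0.4447 -0.1879  0.199 ] [ -0.4737   8.2938 -24.4772   5.6121 -57.0525 177.4039] 0.45464964446080475
reader [(array([518.272, 168.   ]), 0.94, array([ 0.6732, -0.1979]))]
```

View pics/w5.png

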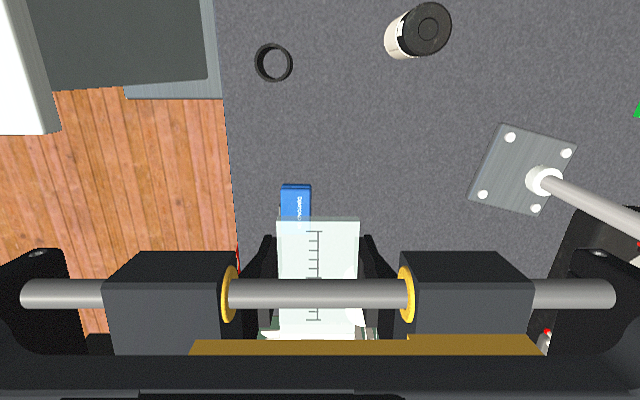

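All four reader base screws are visible, at about (510,137), (566,153), (482,194) and (535,209). J6 also hit its limit here and the tool tilted 4.7°. I'll compute the reader pose, then unwind.

```bash
python3 - <<'E'
from h import *
import pickle
np.set_printoptions(precision=4,suppress=True)
w=pickle.load(open("w5.pkl","rb"));g=cv2.cvtColor(cv2.imread("pics/w5.png"),6).astype(float)
def cen(im,u,v,R=7):
    P=im[v-R:v+R+1,u-R:u+R+1];m=np.clip(P-190,0,None);y,x=np.mgrid[v-R:v+R+1,u-R:u+R+1];return np.array([(x*m).sum(),(y*m).sum()])/m.sum()
px=[cen(g,*q) for q in((510,137),(566,153),(535,209),(482,194))]
W=np.array([at_z(w,q,.0125)[:2] for q in px]);print(np.array(px));print(W,W.mean(0))
for i in range(4):
    d=W[(i+1)%4]-W[i];print(np.linalg.norm(d),np.degrees(np.arctan2(d[1],d[0])))
# same points in top picture
p=imaging.capture("top");print([proj(p,[*x,.0125]) for x in W])
T=cv2.cvtColor(cv2.imread("pics/top0.png"),6).astype(float)
for u,v in((116,147),(84,273),(214,306)): 
    q=np.array([u,v])/400*70+[375,140]-.5;print(q,at_z(p,q,.0125)[:2])
E
```

```text
[[509.9519 136.9077]
 [566.0714 152.8264]
 [535.485  207.7681]
 [482.4226 194.0512]]
[[ 0.6486 -0.1603]
 [ 0.7128 -0.1775]
 [ 0.6957 -0.2416]
 [ 0.6315 -0.2246]] [ 0.6722 -0.201 ]
0.0664182438057872 -15.039926394127479
0.0663373229195091 -104.96035903711082
0.06632492564195365 165.14077026400952
0.06654669024859937 75.12002044680824
[array([389.7997, 187.285 ]), array([395.316 , 165.1635]), array([417.8085, 170.8947]), array([412.4863, 193.0705])]
[394.8   165.225] [ 0.7126 -0.176 ]
[389.2   187.275] [ 0.6487 -0.1586]
[411.95 193.05] [ 0.6316 -0.2231]
```

Emit:
apply_moves(
  moves=[
    [[0,0,0],7.1],
    [[0,0,0],7.1],
    [[0,0,0],7.1],
    [[0,0,0],7.1],
    [[0,0,0],7.1],
  ],
)

```text
time_s: 11.63
tcp_pos: [0.4446, -0.1882, 0.1994]
ee_rot: [[0.587, 0.81, 0.005], [0.807, -0.584, -0.082], [-0.063, 0.053, -0.997]]
wrist_force: [-1.0, -0.1, -1.0]
gripper_width: 0.461
gripper_force: 30.0
```

The reader centre is at (0.672, -0.200) with a yaw of -14.9°. The clipped row left a roll tilt in the commanded pose (J4 at 5.6°). Rows can't tilt the tool directly. I'll unwind J6 to its opposite limit, where the same clipping should work in reverse and level the tool.

Emit:
apply_moves(
  moves=[
    [[0,0,0],7.1],
    [[0,0,0],7.1],
    [[0,0,0],7.1],
    [[0,0,0],7.1],
    [[0,0,0],7.1],
  ],
)

```text
time_s: 12.05
tcp_pos: [0.4447, -0.1882, 0.1995]
ee_rot: [[0.948, 0.319, 0.006], [0.318, -0.945, -0.082], [-0.021, 0.08, -0.997]]
wrist_force: [-0.1, 0.3, -1.3]
gripper_width: 0.455
gripper_force: 30.0
```

Emit:
apply_moves(
  moves=[
    [[0,0,0],7.1],
    [[0,0,0],7.1],
    [[0,0,0],7.1],
    [[0,0,0],7.1],
    [[0,0,0],7.1],
  ],
)

```text
time_s: 12.47
tcp_pos: [0.4447, -0.1882, 0.1995]
ee_rot: [[0.957, -0.291, 0.006], [-0.29, -0.954, -0.082], [0.029, 0.077, -0.997]]
wrist_force: [0.1, -0.9, -0.4]
gripper_width: 0.451
gripper_force: 30.0
```

Emit:
apply_moves(
  moves=[
    [[0,0,0],7.1],
    [[0,0,0],7.1],
    [[0,0,0],7.1],
    [[0,0,0],7.1],
    [[0,0,0],7.1],
  ],
)

```text
time_s: 12.88
tcp_pos: [0.4446, -0.1883, 0.1995]
ee_rot: [[0.61, -0.793, 0.006], [-0.79, -0.608, -0.082], [0.069, 0.046, -0.997]]
wrist_force: [-0.4, 0.4, -1.2]
gripper_width: 0.456
gripper_force: 30.0
```

Emit:
apply_moves(
  moves=[
    [[0,0,0],7.1],
    [[0,0,0],7.1],
    [[0,0,0],7.1],
    [[0,0,0],7.1],
    [[0,0,0],7.1],
  ],
)

```text
time_s: 13.3
tcp_pos: [0.4446, -0.1883, 0.1995]
ee_rot: [[0.036, -0.999, 0.005], [-0.996, -0.037, -0.082], [0.083, -0.002, -0.997]]
wrist_force: [0.5, -0.0, -1.3]
gripper_width: 0.456
gripper_force: 30.0
```

Emit:
apply_moves(
  moves=[
    [[0,0,0],7.1],
    [[0,0,0],7.1],
    [[0,0,0],7.1],
    [[0,0,0],7.1],
    [[0,0,0],7.1],
  ],
)

```text
time_s: 13.72
tcp_pos: [0.4446, -0.1883, 0.1994]
ee_rot: [[-0.551, -0.835, 0.005], [-0.832, 0.549, -0.082], [0.066, -0.05, -0.997]]
wrist_force: [-0.1, -0.6, -0.4]
gripper_width: 0.456
gripper_force: 30.0
```

Emit:
apply_moves(
  moves=[
    [[0,0,0],7.1],
    [[0,0,0],7.1],
    [[0,0,0],7.1],
    [[0,0,0],7.1],
    [[0,0,0],7.1],
  ],
)

```text
time_s: 14.13
tcp_pos: [0.4446, -0.1882, 0.1994]
ee_rot: [[-0.933, -0.36, 0.005], [-0.359, 0.93, -0.082], [0.025, -0.079, -0.997]]
wrist_force: [0.4, 0.3, -1.6]
gripper_width: 0.457
gripper_force: 30.0
```

Emit:
apply_moves(
  moves=[
    [[0,0,0],7.1],
    [[0,0,0],7.1],
    [[0,0,0],7.1],
    [[0,0,0],7.1],
    [[0,0,0],7.1],
  ],
)

```text
time_s: 14.55
tcp_pos: [0.4446, -0.1883, 0.1994]
ee_rot: [[-0.968, 0.249, 0.005], [0.248, 0.965, -0.082], [-0.026, -0.078, -0.997]]
wrist_force: [0.1, 1.6, -1.1]
gripper_width: 0.456
gripper_force: 30.0
```

Emit:
apply_moves(
  moves=[
    [[0,0,0],7.1],
    [[0,0,0],7.1],
    [[0,0,0],7.1],
    [[0,0,0],7.1],
    [[0,0,0],7.1],
  ],
)

```text
time_s: 14.97
tcp_pos: [0.4446, -0.1882, 0.1994]
ee_rot: [[-0.644, 0.765, 0.005], [0.762, 0.642, -0.082], [-0.066, -0.049, -0.997]]
wrist_force: [-0.2, -0.0, -1.6]
gripper_width: 0.456
gripper_force: 30.0
```

```bash
python3 - <<'E'
from h import *
np.set_printoptions(precision=4,suppress=True)
s=r.sense();print(s["time_s"],s["tcp_pos"],s["joints"],s["ee_rot"])
E
```

```text
14.9667 [ 0.4446 -0.1882  0.1994] [  -0.5138    8.2488  -24.4682    5.6252  -57.0584 -142.4458] [[-0.6438  0.7651  0.0054]
 [ 0.7623  0.642  -0.0823]
 [-0.0664 -0.0489 -0.9966]]
```

Emit:
apply_moves(
  moves=[
    [[0,0,0],7.1],
    [[0,0,0],7.1],
    [[0,0,0],7.1],
    [[0,0,0],7.1],
    [[0,0,0],7.1],
  ],
)

```text
time_s: 15.38
tcp_pos: [0.4446, -0.1887, 0.1995]
ee_rot: [[-0.085, 0.996, 0.005], [0.993, 0.086, -0.081], [-0.081, -0.002, -0.997]]
wrist_force: [2.2, -0.1, -0.6]
gripper_width: 0.454
gripper_force: 29.8
```

Emit:
apply_moves(
  moves=[
    [[0,0,0],4],
    [[0,0,0],0],
    [[0,0,0],0],
  ],
)

```text
time_s: 15.63
tcp_pos: [0.4442, -0.2014, 0.2007]
ee_rot: [[-0.032, 0.999, 0.006], [0.998, 0.032, -0.062], [-0.062, 0.004, -0.998]]
wrist_force: [-0.1, -0.6, -0.9]
gripper_width: 0.45
gripper_force: 30.0
```

```bash
python3 - <<'E'
from h import *
np.set_printoptions(precision=4,suppress=True)
s=r.sense();print(s["time_s"],s["tcp_pos"],s["joints"],s["ee_rot"])
E
```

```text
15.6333 [ 0.4442 -0.2014  0.2007] [  -2.958     8.8031  -22.9687    4.1562  -57.7585 -177.4149] [[-0.0318  0.9995  0.0062]
 [ 0.9976  0.0321 -0.0617]
 [-0.0619  0.0042 -0.9981]]
```

That's working: the tilt has dropped from 0.081 to 0.062. I'll continue.

Emit:
apply_moves(
  moves=[
    [[0,0,0],4],
    [[0,0,0],4],
    [[0,0,0],0],
    [[0,0,0],0],
  ],
)

```text
time_s: 15.97
tcp_pos: [0.4414, -0.226, 0.2018]
ee_rot: [[0.075, 0.997, 0.01], [0.997, -0.074, -0.022], [-0.021, 0.012, -1.0]]
wrist_force: [-0.4, 1.2, -1.8]
gripper_width: 0.454
gripper_force: 30.0
```

```bash
python3 - <<'E'
from h import *
np.set_printoptions(precision=4,suppress=True)
s=r.sense();print(s["time_s"],s["tcp_pos"],s["joints"],s["ee_rot"])
E
```

```text
15.9667 [ 0.4414 -0.226   0.2018] [  -7.5576    9.8808  -20.3337    1.3601  -59.0563 -177.4114] [[ 0.0747  0.9972  0.0101]
 [ 0.997  -0.0745 -0.0219]
 [-0.0211  0.0117 -0.9997]]
```

Emit:
apply_moves(
  moves=[
    [[0,0,0],-7.1],
    [[0,0,0],-7.1],
    [[0,0,0],-7.1],
    [[0,0,0],-7.1],
    [[0,0,0],-7.1],
  ],
)

```text
time_s: 16.38
tcp_pos: [0.4413, -0.2251, 0.2017]
ee_rot: [[-0.525, 0.851, 0.01], [0.851, 0.525, -0.022], [-0.024, -0.003, -1.0]]
wrist_force: [0.1, -0.2, -1.5]
gripper_width: 0.451
gripper_force: 30.0
```

Emit:
apply_moves(
  moves=[
    [[0.0327,0.0165,0],0],
    [[0.0327,0.0165,0],0],
    [[0.0327,0.0165,0],0],
    [[0.0327,0.0165,0],0],
    [[0.0327,0.0165,0],0],
  ],
)

```text
time_s: 16.8
tcp_pos: [0.4264, -0.0414, 0.1978]
ee_rot: [[-0.52, 0.854, 0.011], [0.854, 0.52, -0.022], [-0.024, -0.002, -1.0]]
wrist_force: [0.3, 1.3, -1.2]
gripper_width: 0.453
gripper_force: 30.0
```

Emit:
apply_moves(
  moves=[
    [[0.0327,0.0165,0],0],
    [[0.0327,0.0165,0],0],
    [[0,0,0],0],
    [[0,0,0],0],
    [[0,0,0],0],
  ],
)

```text
time_s: 17.22
tcp_pos: [0.4212, 0.0301, 0.1961]
ee_rot: [[-0.52, 0.854, 0.01], [0.854, 0.52, -0.022], [-0.024, -0.003, -1.0]]
wrist_force: [-0.2, 0.3, -0.4]
gripper_width: 0.451
gripper_force: 30.0
```

```bash
python3 - <<'E'
from h import *
np.set_printoptions(precision=4,suppress=True)
s=r.sense();print(s["time_s"],s["tcp_pos"],s["joints"],s["ee_rot"])
E
```

```text
17.2167 [0.4212 0.0301 0.1961] [  27.4052    3.0062  -29.4137    1.6376  -57.6611 -176.941 ] [[-0.52    0.8541  0.01  ]
 [ 0.8538  0.5201 -0.022 ]
 [-0.024  -0.0029 -0.9997]]
```

Emit:
apply_moves(
  moves=[
    [[0,0,0],2.5],
    [[0,0,0],2.7],
    [[0,0,0],0],
    [[0,0,0],0],
    [[0,0,0],0],
  ],
)

```text
time_s: 17.63
tcp_pos: [0.4276, 0.0157, 0.1962]
ee_rot: [[-0.451, 0.893, 0.001], [0.893, 0.451, -0.002], [-0.002, -0.0, -1.0]]
wrist_force: [-0.6, -0.7, -2.2]
gripper_width: 0.456
gripper_force: 30.0
```

```bash
python3 - <<'E'
from h import *
np.set_printoptions(precision=4,suppress=True)
s=r.sense();print(s["time_s"],s["tcp_pos"],s["joints"],s["ee_rot"])
E
```

```text
17.6333 [0.4276 0.0157 0.1962] [  24.1364    3.8349  -27.9144    0.1554  -58.2583 -177.4084] [[-0.451   0.8925  0.0008]
 [ 0.8925  0.451  -0.0022]
 [-0.0023 -0.0002 -1.    ]]
```

The tool is level again, to about 0.13°. Now I'll turn to the presenting yaw and go to a standoff behind the reading point.

Emit:
apply_moves(
  moves=[
    [[0,0,0],-6.9],
    [[0,0,0],-6.9],
    [[0,0,0],-6.9],
    [[0,0,0],-6.9],
    [[0,0,0],-6.9],
  ],
)

```text
time_s: 18.05
tcp_pos: [0.4275, 0.0165, 0.1963]
ee_rot: [[-0.881, 0.473, 0.001], [0.473, 0.881, -0.002], [-0.002, -0.001, -1.0]]
wrist_force: [-0.4, -0.1, -1.0]
gripper_width: 0.456
gripper_force: 30.0
```

Emit:
apply_moves(
  moves=[
    [[0,0,0],-6.9],
    [[0,0,0],-6.9],
    [[-0.0117,-0.0297,0],0],
    [[-0.0117,-0.0297,0],0],
    [[-0.0117,-0.0297,0],0],
  ],
)

```text
time_s: 18.47
tcp_pos: [0.4388, -0.0793, 0.1967]
ee_rot: [[-0.967, 0.253, 0.001], [0.253, 0.967, -0.002], [-0.002, -0.002, -1.0]]
wrist_force: [0.4, 0.7, -1.0]
gripper_width: 0.454
gripper_force: 30.0
```

Emit:
apply_moves(
  moves=[
    [[-0.0117,-0.0297,0],0],
    [[-0.0117,-0.0297,0],0],
    [[0,0,0.028],0],
    [[0,0,0.028],0],
    [[0,0,0.028],0],
  ],
)

```text
time_s: 18.88
tcp_pos: [0.4464, -0.143, 0.112]
ee_rot: [[-0.966, 0.257, 0.003], [0.257, 0.966, -0.002], [-0.003, -0.001, -1.0]]
wrist_force: [-0.3, 0.6, -2.3]
gripper_width: 0.455
gripper_force: 30.0
```

Emit:
apply_moves(
  moves=[
    [[0,0,0],0],
    [[0,0,0],0],
    [[0,0,0],0],
    [[0,0,0],0],
    [[0,0,0],0],
  ],
)

```text
time_s: 19.3
tcp_pos: [0.4478, -0.1418, 0.1144]
ee_rot: [[-0.967, 0.254, 0.005], [0.254, 0.967, -0.002], [-0.005, -0.001, -1.0]]
wrist_force: [0.1, 0.6, -1.4]
gripper_width: 0.455
gripper_force: 30.0
```

```bash
cat > m.py <<'E'
from h import *
np.set_printoptions(precision=4,suppress=True)
s=r.sense();T=np.array(s["tcp_pos"]);R=np.array(s["ee_rot"]);print(s["time_s"],T,s["joints"],R)
RP=np.array([.672-.122*.9662,-.2+.122*.2576,.13])
lab=T+R@np.array([-.0511,.003,-.0182]);print("pred label",lab,"err world",RP-lab,"err tool",R.T@(RP-lab),"yaw",np.degrees(np.arctan2(R[1,1],R[0,1])))
v=[]
for n in("top","scene","wrist"):
    p=imaging.capture(n);
    for t in("label","notch","slide"):
        X={"label":lab,"notch":T+R@[-.0651,-.015,-.0138],"slide":T+R@[-.0221,0,-.0138]}[t]
        print(n,t,"pred px",proj(p,X),[(uv,c) for uv,c in place(p,t)[:4]])
    q=proj(p,lab).round().astype(int)
    if n=="wrist": v.append(p["frame"][130:380,200:450])
    else:
        f=cv2.copyMakeBorder(p["frame"],60,60,60,60,0);v.append(cv2.resize(f[q[1]+10:q[1]+110,q[0]+10:q[0]+110],(250,250),interpolation=2))
import sys;cv2.imwrite(sys.argv[1],np.hstack(v))
E
python3 m.py pics/p1.png
```

```text
19.3 [ 0.4478 -0.1418  0.1144] [   2.4102   13.5725  -29.7208    0.1775  -46.4302 -107.2585] [[-0.9671  0.2542  0.0049]
 [ 0.2542  0.9672 -0.002 ]
 [-0.0053 -0.0007 -1.    ]]
pred label [ 0.4978 -0.1518  0.1329] err world [ 0.0563 -0.0167 -0.0029] err tool [-0.0587 -0.0019  0.0032] yaw 75.27357444551411
top label pred px [393.7628 238.1743] [(array([231.616, 249.8  ]), 0.73), (array([395.52, 239.32]), 0.53)]
top notch pred px [401.5696 234.7258] [(array([225.792, 249.8  ]), 0.86), (array([402.624, 231.2  ]), 0.63)]
top slide pred px [392.0454 249.4526] [(array([236.096, 238.4  ]), 0.66), (array([392.576, 246.   ]), 0.62)]
scene label pred px [392.5202 171.0227] [(array([393.216, 169.   ]), 0.67), (array([393.088, 166.92 ]), 0.66), (array([315.712, 300.32 ]), 0.57)]
scene notch pred px [392.4997 168.7154] [(array([308.48, 311.52]), 0.63), (array([392.704, 168.32 ]), 0.55)]
scene slide pred px [400.9111 175.6466] [(array([308.48, 292.72]), 0.87), (array([400.768, 177.8  ]), 0.73)]
wrist label pred px [324.0234 357.3371] []
wrist notch pred px [291.7422 371.829 ] []
wrist slide pred px [318.3708 305.7243] [(array([316.992, 302.4  ]), 0.86)]
```

View pics/p1.png

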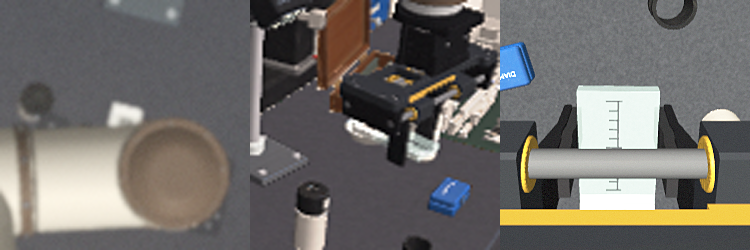

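The slide is held straight. The top view shows the white frosted end pointing at the reader, and the wrist view shows the clear end at row 216. I'll advance gently, let it settle, and measure the slide within the tool frame.

Emit:
apply_moves(
  moves=[
    [[-0.008,0,0],0],
    [[-0.012,0,0],0],
    [[-0.012,0,0],0],
    [[-0.006,0,0],0],
    [[-0.002,0,0],0],
  ],
)

```text
time_s: 20.32
tcp_pos: [0.4865, -0.1524, 0.1125]
ee_rot: [[-0.967, 0.255, 0.002], [0.255, 0.967, -0.002], [-0.002, -0.002, -1.0]]
wrist_force: [0.0, -0.4, -1.5]
gripper_width: 0.452
gripper_force: 30.0
```

Emit:
apply_moves(
  moves=[
    [[0,0,0],0],
    [[0,0,0],0],
    [[0,0,0],0],
    [[0,0,0],0],
    [[0,0,0],0],
  ],
)

```text
time_s: 20.73
tcp_pos: [0.4848, -0.152, 0.1128]
ee_rot: [[-0.967, 0.255, 0.001], [0.255, 0.967, -0.002], [-0.002, -0.002, -1.0]]
wrist_force: [0.3, 0.5, -1.5]
gripper_width: 0.452
gripper_force: 30.0
```

Emit:
apply_moves(
  moves=[
    [[0,0,0],0],
    [[0,0,0],0],
    [[0,0,0],0],
    [[0,0,0],0],
    [[0,0,0],0],
  ],
)

```text
time_s: 21.15
tcp_pos: [0.4851, -0.1521, 0.1127]
ee_rot: [[-0.967, 0.255, 0.001], [0.255, 0.967, -0.002], [-0.002, -0.002, -1.0]]
wrist_force: [-0.1, -0.0, -0.2]
gripper_width: 0.456
gripper_force: 30.0
```

```bash
python3 m.py pics/p2.png; cat > e.py <<'E'
from h import *
np.set_printoptions(precision=4,suppress=True)
w=imaging.capture("wrist");s=r.sense();T=np.array(s["tcp_pos"]);R=np.array(s["ee_rot"])
g=cv2.GaussianBlur(cv2.cvtColor(w["frame"],6),(3,3),0).astype(float)
tool=lambda p,uv,h:R.T@(at_z(p,uv,T[2]+h)-T)
for c in(285,300,335,350):
    d=np.diff(g[205:235,c]);i=int(np.argmax(np.abs(d)));print("end col",c,206+i,d[i].round(),"tool top/bot",tool(w,(c,205.5+i),.0178)[:2],tool(w,(c,205.5+i),.0098)[:2])
for v in(225,235):
    d=np.diff(g[v,262:380]);k=np.argsort(-np.abs(d))[:6];print("row",v,[(262+i,d[i].round(),tool(w,(262.5+i,v),.0178)[1].round(4)) for i in sorted(k)])
print("expected end +.0259, sides +-.02")
p=imaging.capture("top")
lab=T+R@np.array([-.0511,.003,-.0182])
q=proj(p,lab).round().astype(int);sub=p["frame"][q[1]-25:q[1]+25,q[0]-25:q[0]+25]
hh=cv2.cvtColor(sub,6);m=(hh>170).astype(np.uint8);n,L,st,ce=cv2.connectedComponentsWithStats(m)
for i in range(1,n):
    if st[i][4]>20:
        ys,xs=np.nonzero(L==i);P=np.array([tool(p,(x+q[0]-25,y+q[1]-25),.0178)[:2] for x,y in zip(xs,ys)]);print("white",st[i][4],P.min(0),P.max(0))
E
python3 e.py
```

```text
21.15 [ 0.4851 -0.1521  0.1127] [   0.9814   17.2494  -24.5695    0.1508  -48.1214 -105.8422] [[-0.967   0.2548  0.0011]
 [ 0.2548  0.967  -0.0019]
 [-0.0015 -0.0016 -1.    ]]
pred label [ 0.5353 -0.1622  0.131 ] err world [ 0.0188 -0.0064 -0.001 ] err tool [-0.0198 -0.0014  0.001 ] yaw 75.23974373380213
top label pred px [397.3392 223.6975] [(array([233.024, 247.6  ]), 0.57), (array([397.12, 226.8 ]), 0.48)]
top notch pred px [405.092  220.3389] [(array([225.92, 249.92]), 0.87), (array([404.288, 220.12 ]), 0.39)]
top slide pred px [395.6268 234.9346] [(array([234.432, 238.48 ]), 0.89), (array([397.824, 224.92 ]), 0.56)]
scene label pred px [382.3574 166.9121] [(array([383.68, 163.32]), 0.7), (array([313.472, 297.68 ]), 0.67)]
scene notch pred px [382.5377 164.7478] [(array([305.792, 305.2  ]), 0.73), (array([381.312, 164.12 ]), 0.47)]
scene slide pred px [390.4233 171.3437] [(array([308.48, 294.6 ]), 0.97), (array([387.968, 170.52 ]), 0.48)]
wrist label pred px [323.1638 353.1253] []
wrist notch pred px [291.1487 367.6152] []
wrist slide pred px [317.5567 301.9165] [(array([316.224,
[... 397 characters left out ...]
4(-0.0195)), (np.int64(277), np.float64(16.0), np.float64(-0.019)), (np.int64(358), np.float64(-30.0), np.float64(0.0195)), (np.int64(359), np.float64(-67.0), np.float64(0.02)), (np.int64(360), np.float64(-35.0), np.float64(0.0205))]
row 235 [(np.int64(276), np.float64(71.0), np.float64(-0.0197)), (np.int64(316), np.float64(-43.0), np.float64(-0.0005)), (np.int64(318), np.float64(41.0), np.float64(0.0005)), (np.int64(358), np.float64(-51.0), np.float64(0.0197)), (np.int64(359), np.float64(-61.0), np.float64(0.0202)), (np.int64(363), np.float64(-35.0), np.float64(0.0221))]
expected end +.0259, sides +-.02
white 34 [-0.0723 -0.0047] [-0.0621  0.021 ]
white 561 [-0.0438 -0.0132] [0.0261 0.0644]
```

The slide is straight and centred in the grip: its sides are at ±20 mm and its clear end at +25 to 26 mm. Remaining error in the tool frame is about (-19.3, -1.4, +1.0) mm and 0.17°.

Emit:
apply_moves(
  moves=[
    [[-0.005,-0.0007,0.0005],0.17],
    [[-0.006,-0.0007,0.0005],0],
    [[-0.005,0,0],0],
    [[-0.0025,0,0],0],
    [[-0.0008,0,0],0],
  ],
)

```text
time_s: 22.27
tcp_pos: [0.5042, -0.1586, 0.1116]
ee_rot: [[-0.966, 0.258, 0.001], [0.258, 0.966, -0.002], [-0.002, -0.002, -1.0]]
wrist_force: [-0.4, 0.6, -1.2]
gripper_width: 0.456
gripper_force: 30.0
```

Emit:
apply_moves(
  moves=[
    [[0,0,0],0],
    [[0,0,0],0],
    [[0,0,0],0],
    [[0,0,0],0],
    [[0,0,0],0],
  ],
)

```text
time_s: 22.68
tcp_pos: [0.5033, -0.1584, 0.1118]
ee_rot: [[-0.966, 0.258, 0.001], [0.258, 0.966, -0.002], [-0.002, -0.002, -1.0]]
wrist_force: [-0.3, -0.3, -1.5]
gripper_width: 0.455
gripper_force: 30.0
```

Emit:
apply_moves(
  moves=[
    [[0,0,0],0],
    [[0,0,0],0],
    [[0,0,0],0],
    [[0,0,0],0],
    [[0,0,0],0],
  ],
)

```text
time_s: 23.1
tcp_pos: [0.5035, -0.1584, 0.1118]
ee_rot: [[-0.966, 0.258, 0.001], [0.258, 0.966, -0.002], [-0.002, -0.002, -1.0]]
wrist_force: [0.4, -0.3, -1.2]
gripper_width: 0.454
gripper_force: 30.0
```

Emit:
apply_moves(
  moves=[
    [[0,0,0],0],
    [[0,0,0],0],
    [[0,0,0],0],
    [[0,0,0],0],
    [[0,0,0],0],
  ],
)

```text
time_s: 23.52
tcp_pos: [0.5035, -0.1584, 0.1117]
ee_rot: [[-0.966, 0.258, 0.001], [0.258, 0.966, -0.002], [-0.002, -0.002, -1.0]]
wrist_force: [-0.1, 0.7, -0.9]
gripper_width: 0.451
gripper_force: 30.0
```

```bash
sed -i 's/-.0511/-.0516/' m.py; python3 m.py pics/p3.png
```

```text
23.5167 [ 0.5035 -0.1584  0.1117] [   0.2241   19.0071  -22.0101    0.1469  -48.9188 -105.2509] [[-0.9662  0.2576  0.0011]
 [ 0.2576  0.9662 -0.0019]
 [-0.0016 -0.0016 -1.    ]]
pred label [ 0.5541 -0.1688  0.13  ] err world [ 0.      0.0002 -0.    ] err tool [0.     0.0002 0.    ] yaw 75.06970027203718
top label pred px [399.6544 216.4874] [(array([232.512, 248.08 ]), 0.92)]
top notch pred px [407.3442 213.3759] [(array([225.792, 246.   ]), 0.85)]
top slide pred px [397.8662 227.8826] [(array([234.688, 236.28 ]), 0.86)]
scene label pred px [377.6382 164.7519] [(array([311.808, 298.4  ]), 0.82), (array([378.688, 164.92 ]), 0.7)]
scene notch pred px [378.0493 162.7118] [(array([379.904, 160.6  ]), 0.68), (array([307.584, 307.6  ]), 0.65)]
scene slide pred px [385.654  169.1694] [(array([308.224, 291.8  ]), 0.86), (array([385.088, 168.4  ]), 0.52)]
wrist label pred px [323.1755 353.9183] []
wrist notch pred px [291.1675 367.6479] []
wrist slide pred px [317.5738 301.9601] [(array([315.904, 302.6  ]), 0.67)]
```

View pics/p3.png

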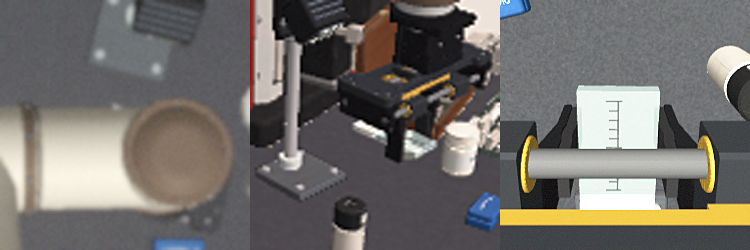

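The slide is held level and steady with its frosted end towards the reader (scene crop (360,130)). The network's label position matches the predicted pixel within 1 px, and the bystanders haven't moved. I'll hand it in.

```bash
python3 -c "
from station import r
print(r.finish_job())"
```

```text
the job is handed in; nothing more can be done
None
```

I handed the job in at 23.5 s with the notched slide held by its clear half, steady and level to about 0.1°, frosted end towards the reader; by my camera measurements (good to about 2 mm) the label's centre is on the reading point.

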